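# Lift a tested circuit board out of its jig with a spatula and tray it

### The job

End the test on the jig by pressing the blue key and then the white key, one at a time and never the red one. Slide the orange-handled lifter under the circuit board, carry it on the lifter alone out from beneath the jig's bar, set it down centred on the stand's two yellow rails, draw the lifter out and lay it back with its whole blade flat on the blue mat. Then take the board with the gripper by its long edges and lower it, without dropping it, centred and square onto the cork pad in the grey tray, component side up, leaving everything else on the bench where it is.

Things in the scene. Friction and masses are not known exactly. Their poses are not given: they have to be found in the camera images.
- board: circuit board on an aluminium base: flat slab 100 (x) x 62 (y) x 8 mm, 0.1 kg, green top with low parts up to 6 mm higher, none within 8 mm of the long edges or within 10 mm of the ends; origin: centre of the underside; x along the length, z up (component side). It starts lying in the jig, where the walls leave no room for fingers
- lifter: lifter (spatula), 0.14 kg: flat steel blade 115 x 30 x 3 mm (x = 0 to 0.115, underside z = 0); two thin bars rise backwards from the blade's rear to a level orange handle 90 (x) x 20 (y) x 22 (z) mm, x = -0.110 to -0.020, middle 47 mm above the blade's underside. Stands level on its blade. Origin: underside of the blade's rear end; x towards the tip, z up
- lifter_grip (a point): where to grip the lifter: middle of its handle, x = -0.060, z = 0.047 in the lifter's frame; axes as the lifter's
- lifter_tip (a point): middle of the front edge of the lifter's blade, x = 0.115
- lifter_heel (a point): middle of the rear end of the lifter's blade, x = 0
- jig: fixed test jig, origin on the bench under the middle of the board's place, open side towards its -x, z up. Floor plate 8 mm thick, x = -0.058 to 0.068. The board rests on two black rails, tops 22 mm above the bench, 40 mm apart inside, x = -0.050 to 0.054. Aluminium side walls at |y| = 0.035 to 0.053 and a rear wall from x = 0.055, tops 32 mm above the bench
- jig_mouth (a point): front end of the jig's channel beneath the board (jig x = -0.050, y = 0, 15 mm above the bench): 40 mm wide, 14 mm high (8 to 22 mm above the bench), running along the jig's x, open at -x; the lifter's blade goes in here
- jig_bar (a point): middle of the underside of the aluminium bar across the jig over the rear of the board (jig x = 0.034 to 0.056), 62 mm above the bench: the board cannot go straight up; lift it 8 to 18 mm, then draw it out towards the jig's -x
- stand: fixed stand: two upright yellow rails on a dark base plate 90 x 70 x 6 mm; rail tops 50 mm above the bench, rails 80 mm long along x, each 5 mm thick, at y = -0.025 to -0.020 and 0.020 to 0.025 (40 mm apart inside), open at both x ends; origin on the bench under the middle, x along the rails, z up. Its x axis points away from the robot
- tray: fixed open grey tray 140 (x) x 158 (y) mm outside, walls 4 mm thick and 28 mm high, floor 4 mm; in its middle a cork pad 90 (x) x 40 (y) mm whose top is 16 mm above the bench; origin: centre of the underside, z up
- mat: fixed flat blue mat 270 (x) x 110 (y) x 2 mm on the bench, place of the lifter; origin: centre of the underside, z up
- key_blue (a joint): blue spring key of the jig, 22 mm across, travel 6 mm, fully down at 4 N; joint value 0 = up, 0.006 = fully pressed (m)
- key_white (a joint): white spring key of the jig, 22 mm across, travel 6 mm, fully down at 4 N; joint value 0 = up, 0.006 = fully pressed (m)
- key_red (a joint): red spring key of the jig, 22 mm across, travel 6 mm, fully down at 4 N; joint value 0 = up, 0.006 = fully pressed (m)
- key_blue_top (a point): centre of the top of the blue key when up (moves with the key), 42 mm above the bench; the three keys stand in a row on the jig's grey wing (24 mm high, jig x = -0.095 to 0.045, y = -0.116 to -0.060), 42 mm apart, in any order
- key_white_top (a point): centre of the top of the white key when up (moves with the key), 42 mm above the bench; the three keys stand in a row on the jig's grey wing (24 mm high, jig x = -0.095 to 0.045, y = -0.116 to -0.060), 42 mm apart, in any order
- key_red_top (a point): centre of the top of the red key when up (moves with the key), 42 mm above the bench; the three keys stand in a row on the jig's grey wing (24 mm high, jig x = -0.095 to 0.045, y = -0.116 to -0.060), 42 mm apart, in any order
- bottle: closed white plastic bottle with a green cap, 60 mm across, 170 tall, upright; bystander, leave it alone; origin: centre of its underside
- cup: white cup, 68 mm across, 85 tall, upright; bystander, leave it alone; origin: centre of its underside
- module_a: finned aluminium driver module, 100 x 64 x 38 mm; bystander, leave it alone; origin: centre of its underside
- module_b: another finned aluminium driver module, 100 x 64 x 38 mm; bystander, leave it alone; origin: centre of its underside
- spool: white solder spool standing on end, 56 mm across, 48 tall; bystander, leave it alone; origin: centre of its underside
- tape: red ring of tape lying flat, 64 mm across, 20 tall; bystander, leave it alone; origin: centre of its underside
- pliers: pliers with blue handles lying flat, 145 x 47 x 12 mm; bystander, leave it alone; origin: centre of its underside near the middle
There are look-alikes about, which are no part of the job. There is more than one size of the board; the job needs the larger.

How it is judged (in metres and radians):
On the way, in this order (a step that is already met when the one before it is completed fails the run):
1. the blue key is pressed home alone (value of joint key_blue above 0.0045 m and value of joint each of key_white, key_red below 0.002 m), for 0.04 s.
2. the blue key is up again and the white key is pressed home alone (value of joint key_white above 0.0045 m and value of joint each of key_blue, key_red below 0.002 m), for 0.04 s.
3. the board is off the jig (120 mm or more from its place), level, carried by the lifter and not touched by the fingers (horizontal distance between board and jig above 0.12 m and height (world z) of board above 0.024 m and angle between board's own z axis and vertical below 0.3 rad and contact force between board and lifter above 0.2 N and contact force between the fingers and board below 0.1 N), for 0.2 s.
4. the board rests on the stand's two rails, touched by neither lifter nor fingers (horizontal distance between board and stand below 0.022 m and z of board in the frame of stand between 0.047 and 0.053 m and angle between board's own z axis and vertical below 0.06 rad and contact force between board and lifter below 0.05 N and contact force between the fingers and board below 0.1 N), for 0.2 s.
5. the lifter lies on the mat, let go, with the board still on the stand (all of step 4 and angle between lifter's own z axis and vertical below 0.06 rad and z of lifter in the frame of mat below 0.006 m and x of lifter_tip in the frame of mat between -0.137 and 0.137 m and y of lifter_tip in the frame of mat between -0.057 and 0.057 m and x of lifter_heel in the frame of mat between -0.137 and 0.137 m and y of lifter_heel in the frame of mat between -0.057 and 0.057 m and contact force between the fingers and lifter below 0.1 N), for 0.1 s.
6. the board is on the tray's pad, still held by the fingers (contact force between the fingers and board above 0.5 N and x of board in the frame of tray between -0.022 and 0.022 m and y of board in the frame of tray between -0.015 and 0.015 m and z of board in the frame of tray between 0.013 and 0.019 m and angle between board's own z axis and vertical below 0.06 rad and angle between the x axis of board and the x axis of tray, either way round below 0.22 rad), for 0.04 s.
At the end, for the whole second after the job is handed in: The board lies still and level on the cork pad, let go, centre within 22 mm (tray x) and 15 mm (tray y) of the pad's, square within 0.22 rad; the lifter lies still and level, blade tip and rear end within 137 mm along and 57 mm across of the mat's centre; all keys are up (x of board in the frame of tray between -0.022 and 0.022 m and y of board in the frame of tray between -0.015 and 0.015 m and z of board in the frame of tray between 0.013 and 0.019 m and angle between each of board, lifter's own z axis and vertical below 0.06 rad and angle between the x axis of board and the x axis of tray, either way round below 0.22 rad and contact force between the fingers and board below 0.1 N and linear speed of each of board, lifter below 0.02 m/s and z of lifter in the frame of mat below 0.006 m and x of lifter_tip in the frame of mat between -0.137 and 0.137 m and y of lifter_tip in the frame of mat between -0.057 and 0.057 m and x of lifter_heel in the frame of mat between -0.137 and 0.137 m and y of lifter_heel in the frame of mat between -0.057 and 0.057 m and value of joint each of key_blue, key_white, key_red below 0.002 m); the robot touches nothing.
It fails at once if the red key is pressed (value of joint key_red above 0.003 m).
It fails at once if the board lands on the bench or the floor, or drops into the tray beside the pad (height (world z) of board below 0.011 m).
It fails at once if the board is tipped by more than 0.6 rad (angle between board's own z axis and vertical above 0.6 rad).
It fails at once if a bystander is shifted by more than 25 mm (distance of any of bottle, cup, module_a, module_b, spool, tape, pliers from where it was at the start of the episode above 0.025 m).
It fails at once if the bottle, cup or spool is knocked over (angle between any of bottle, cup, spool's own z axis and vertical above 0.5 rad).
It also fails if it takes over 72 s, if anything falls off the work surface, if the arm or the gripper's body presses on something with over 40 N, if the wrist force passes 120 N, or if a joint passes its speed limit or range.

### The arm

A 6-joint arm with a two-finger parallel gripper is mounted at the origin on the work surface. World frame = base frame: x ahead of the robot, y to its left, z up, the work surface at z = 0. Lengths are in mm, angles in rad, forces in N, time in s.
With the tool pointing down it reaches from about 275 to 975 mm from the base axis. Payload 8.4 kg.
Tool frame: the origin (TCP) lies between the finger pads; the fingertips stand 22 mm ahead of it and the grasp point (between the pads) lies 3 mm ahead of it; z points along the fingers, y is the line along which they close (so a half turn about z gives the same grasp; the last joint's range is limited). The gripper opens to 92 mm and grips with 3 to 60 N. Pads are 20 mm wide; open, the fingers measure 128 mm over their backs; the gripper's body (75 mm by 189 mm) begins 69 mm behind the grasp point.
Start: joints at [-1.103, 0.353, 1.633, -0, 1.155, -0.002], TCP at [282.941, -557.29, 236.583] pointing down, gripper open.
Joint ranges: [-2.63, 2.63], [-0.92, 2.1], [0.06, 2.66], [-1.3, 4.44], [0, 2.69], [-3.02, 3.02]. Speed limits (rad/s): [2.22, 2.22, 2.79, 3.14, 3.14, 3.14].

### API

Orientations are given as [roll, pitch, yaw] about the fixed x, y, z axes, in that order (R = Rz(yaw) Ry(pitch) Rx(roll)).
In Python, from rig import get_state, camera, job_done gives the robot as it stands.
- The arm moves only by the shell command python3 -m crank 'ROWS'. ROWS is JSON, a list of rows, each a list of 7 numbers: the turn, a rotation vector about the world's x, y, z each as a share of 90 degrees, from -1 to 1, then the shift along the world's x, y, z each as a share of 0.1 m, from -1 to 1, then the opening, from 0 (shut) to 1 (fully open). A call has exactly 10 rows; each row is the pose to reach, as a shift and turn from the pose commanded when the call began; what a row does not reach only later rows make up. A row lasts 1/12 s, in which the tool goes at most 41.7 mm and 7.16 degrees, less where a joint would pass 70% of its speed; a pose out of reach is approached as far as the arm can. A call with a number of a shift or a turn outside -1 to 1 is refused whole. A call with a gripper value outside its range is refused whole. The fingers move at their own pace and stop on an object; the grip force is fixed at half the most. Time passes only in rows, so rows that repeat a pose let the fingers close, or fill a call up. It gives the time, the measured TCP pose, the force, the opening and the grip force at its end, in the units of the state.
- get_state(): the state, without advancing time (a new reading comes with each control period).
- camera(name): name is "scene" or "side" or "wrist"; returns a dict with "pixels" (400x640x3 uint8, red, green, blue), "depth" (400x640 float32, mm along the optical axis (not along the pixel's ray), 0 where there is no reading), "mtx" (3x3 intrinsics, pixels), "k1" (the pictures are not rectified: a ray, as slopes to the right and down, at radius r is drawn at 1 + k1 r^2 times it, then the intrinsics apply), "R" (3x3) and "t" (3): a world point X has camera coordinates R X + t. Camera axes: x right, y down, z forward; pixel columns grow to the right and rows downward; lengths in mm; the calibration is good to about 2 mm. A picture is of the moment at which its call begins.
- job_done(): hands the job in; it is judged then, once.
The state is a dict: "time": time; "qpos": joint angles; "joint_vel": joint speeds; "joint_efforts": joint torques, N m; "ee_pos": TCP position; "ee_rot": TCP orientation; "wrist_force": force on the tool from outside, world axes, zero at the start; "wrist_torque": the same for the moment, N m; "opening": opening from 0.0 (shut) to 1.0 (fully open); "finger_force": force on a finger pad.
Only numpy, scipy, OpenCV 4.12 (cv2) and the standard library are available. Lean on these libraries where they do the work, as an engineer would, in place of code of your own. Each camera call takes 0.05 s, during which the arm holds its last target. There are 200 camera calls.

## Working session

There is one attempt and no reset: what is moved stays moved. The work goes in short steps, Python scripts to look and compute and a shell command to move; the robot and the scene stay as the last step left them, time stands still between calls to the robot, and variables do not carry over. Pictures are saved under pics/ and viewed, at most 10 in all, crops included, and the job is handed in when it is done.

```bash
ls; mkdir -p pics; cat > h.py <<'E'
import numpy as np, cv2
from rig import get_state, camera, job_done
def pts(c):
    h,w=c['depth'].shape; K=np.array(c['mtx'],float)
    u,v=np.meshgrid(np.arange(w),np.arange(h))
    p=np.stack([u.ravel(),v.ravel()],1).astype(float).reshape(-1,1,2)
    n=cv2.undistortPoints(p,K,np.array([c['k1'],0,0,0,0.])).reshape(h,w,2)
    d=c['depth'][...,None].astype(float)
    X=np.concatenate([n*d,d],2)
    return (X-np.array(c['t']))@np.array(c['R'])
def save(c,f,box=None,s=1):
    im=c['pixels'][...,::-1]
    if box: im=im[box[1]:box[3],box[0]:box[2]]
    cv2.imwrite(f,cv2.resize(im,None,fx=s,fy=s,interpolation=cv2.INTER_CUBIC))
E
python3 - <<'E'
from h import *
import pickle
d={n:camera(n) for n in('scene','side','wrist')}
pickle.dump(d,open('c0.pkl','wb'))
for n,c in d.items():
    print(n,c['mtx'],c['k1'],-np.array(c['R']).T@np.array(c['t']))
    print((c['depth']==0).mean())
save(d['scene'],'pics/scene0.png',s=1.25); save(d['side'],'pics/side0.png',s=1.25)
E
```

```text
pics
scene [[474.7400001    0.         324.76468829]
 [  0.         474.7400001  204.16423746]
 [  0.           0.           1.        ]] -0.11070676778833141 [1044.38774872 -336.46588376 1103.32326983]
0.00425390625
side [[518.72138236   0.         319.28889907]
 [  0.         518.72138236 203.63127977]
 [  0.           0.           1.        ]] -0.033608921436123276 [-151.92814519  827.73613742  886.61136423]
0.0039453125
wrist [[353.33911217   0.         322.61839514]
 [  0.         353.33911217 198.78975347]
 [  0.           0.           1.        ]] -0.033228389669494394 [ 344.11339633 -525.49534436  383.82361073]
0.00434375
```

View pics/scene0.png

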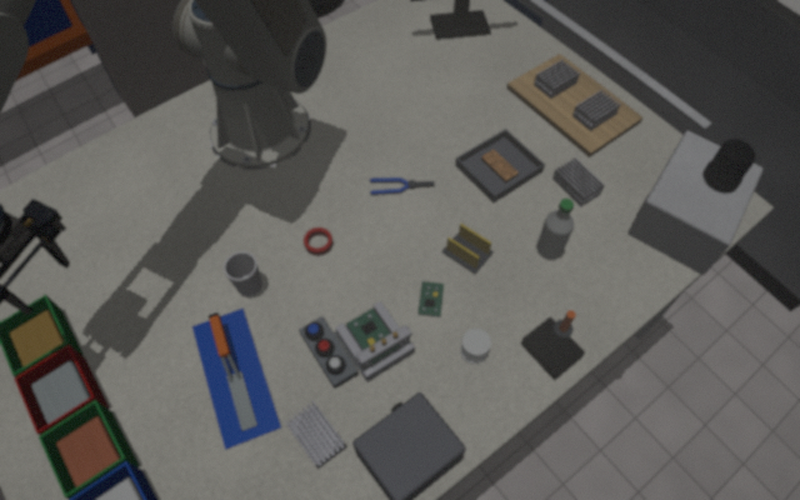

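View pics/side0.png

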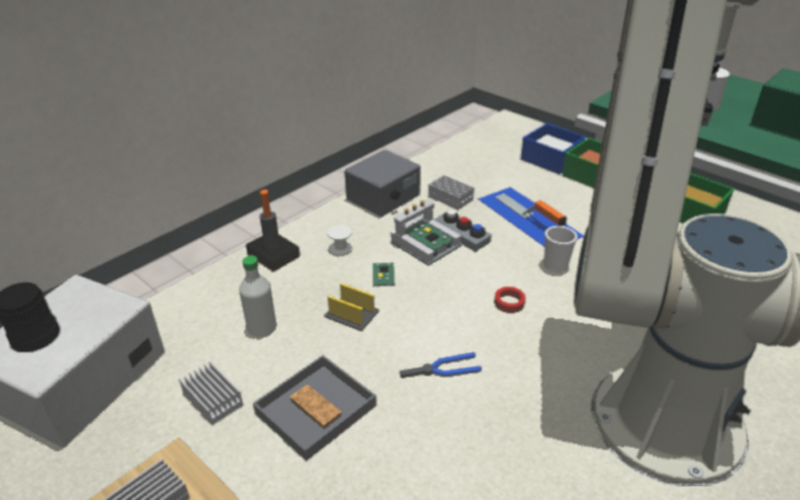

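The scene picture (1.25x) shows the jig with the large board at (375,335), and the keys blue (314,330), red (324,347) and white (336,365). The lifter is on the blue mat at (235,380), the stand at (468,247) and the tray at (500,165). There are two boards. The one at (430,298) lies loose and is smaller, so it is the look-alike; the one in the jig is larger and is the one the job needs. The side view agrees.

```bash
cat > m.py <<'E'
from h import *
import pickle
d=pickle.load(open('c0.pkl','rb'))
P={n:pts(d[n]) for n in d}
for n in d:
    p=P[n]; m=(abs(p[...,2])<8)&(p[...,0]>250)&(p[...,0]<800)&(abs(p[...,1])<600)&(d[n]['depth']>0); print(n,'bench z',np.median(p[m][:,2]),p[m][:,2].std())
def hsv(n): return cv2.cvtColor(d[n]['pixels'],cv2.COLOR_RGB2HSV)
def box(n,x0,y0,x1,y1,f,zr,nm):
    s=np.zeros(P[n].shape[:2],bool); s[y0:y1,x0:x1]=1
    H=hsv(n).astype(int); m=s&f(H[...,0],H[...,1],H[...,2])&(P[n][...,2]>zr[0])&(P[n][...,2]<zr[1])
    q=P[n][m]
    if len(q)<5: print(nm,n,'few');return
    (c,sz,a)=cv2.minAreaRect(q[:,:2].astype(np.float32))
    print(nm,n,len(q),'c',np.round(c,1),'sz',np.round(sz,1),'a',round(a,1),'mean',np.round(q.mean(0),1),'z5/95',np.round(np.percentile(q[:,2],[5,95]),1))
S=lambda *a:[int(v/1.25) for v in a]
blue=lambda h,s,v:(h>100)&(h<130)&(s>120); red=lambda h,s,v:((h<8)|(h>170))&(s>130); org=lambda h,s,v:(h>3)&(h<22)&(s>140)
yel=lambda h,s,v:(h>20)&(h<32)&(s>130); grn=lambda h,s,v:(h>50)&(h<90)&(s>80); any_=lambda h,s,v:h>=0; wht=lambda h,s,v:s<40
for n,r in (('scene',S(185,300,290,455)),('side',S(470,180,590,250))):
    box(n,*r,blue,(-5,8),'mat'); box(n,*r,org,(15,75),'handle'); 
for n,r in (('scene',S(440,215,500,275)),('side',S(320,275,385,330))): box(n,*r,yel,(42,60),'railtops')
for n,r in (('scene',S(450,125,550,205)),('side',S(250,350,380,460))):
    box(n,*r,lambda h,s,v:(h<22)&(s>70),(8,25),'cork'); box(n,*r,any_,(22,36),'traywalltop')
for n,r in (('scene',S(330,290,420,380)),('side',S(385,195,470,265))):
    box(n,*r,grn,(20,45),'board'); box(n,*r,any_,(63,90),'bar'); box(n,*r,any_,(29,36),'walls')
for n,r in (('scene',S(295,310,352,390)),('side',S(435,200,500,250))):
    box(n,*r,blue,(34,50),'kblue'); box(n,*r,red,(34,50),'kred'); box(n,*r,wht,(38,50),'kwhite'); box(n,*r,any_,(20,28),'wing')
# ortho
xs=np.arange(200,950);ys=np.arange(-600,300)
X,Y=np.meshgrid(xs,ys,indexing='ij')
def ortho(n):
    c=d[n];pp=np.stack([X.ravel(),Y.ravel(),0*X.ravel()],1).astype(float)
    uv,_=cv2.projectPoints(pp,cv2.Rodrigues(np.array(c['R']))[0],np.array(c['t'],float),np.array(c['mtx']),np.array([c['k1'],0,0,0,0.]))
    return cv2.remap(c['pixels'],uv.reshape(*X.shape,2).astype(np.float32),None,cv2.INTER_LINEAR)
o=ortho('scene')[::-1,::-1,::-1]  # up=+x, left=+y
o=np.ascontiguousarray(o)
for k in range(200,950,100): cv2.putText(o,str(k),(0,949-k),0,.5,(0,0,255)); cv2.line(o,(0,949-k),(899,949-k),(0,0,255),1)
for k in range(-600,300,100): cv2.putText(o,str(k),(299-k,12),0,.5,(0,0,255)); cv2.line(o,(299-k,0),(299-k,749),(0,0,255),1)
cv2.imwrite('pics/ortho.png',cv2.resize(o,(720,600),interpolation=cv2.INTER_AREA))
E
python3 m.py
```

```text
scene bench z -0.12023681359627436 2.484166126600435
side bench z -1.2227219485262035 2.3127736064178572
wrist bench z -0.2798080809960376 0.8777880435271705
mat scene 3224 c [ 530.4 -367.9] sz [106.4 267.2] a 75.6 mean [ 539.2 -369.1    1.9] z5/95 [-1.7  5.3]
handle scene 224 c [ 469.  -349.7] sz [16.3 87.6] a 74.9 mean [ 470.5 -349.8   59.6] z5/95 [56.1 63.1]
mat side 869 c [ 528.2 -364.2] sz [105.8 267.9] a 74.7 mean [ 5.462e+02 -3.597e+02  5.000e-01] z5/95 [-2.9  3.7]
handle side 133 c [ 462.4 -347.9] sz [21.6 83.4] a 76.9 mean [ 464.5 -344.7   55.9] z5/95 [48.3 60.7]
railtops scene few
railtops side 139 c [589.4 179. ] sz [76.2 51.7] a 13.8 mean [587.3 181.5  46.5] z5/95 [42.7 50.9]
cork scene 317 c [462.  387.9] sz [91.  42.8] a 1.0 mean [462.2 387.3  15.4] z5/95 [11.6 19.6]
traywalltop scene 378 c [460.6 389.5] sz [166.7 145.2] a 89.0 mean [462.5 385.7  26.4] z5/95 [22.5 30.4]
cork side 669 c [459.2 390.6] sz [42.7 93.5] a 88.6 mean [456.5 391.8  14. ] z5/95 [10.8 16.9]
traywalltop side 648 c [459.7 390.4] sz [161.4 145.7] a 89.1 mean [455.4 393.3  25.7] z5/95 [22.6 28.7]
boar
[... 631 characters left out ...]
cene 47 c [ 602.1 -198.3] sz [17.9 17.4] a 57.6 mean [ 603.3 -198.4   45.9] z5/95 [43.4 48.9]
kwhite scene 120 c [ 605.7 -181.4] sz [ 68.2 118. ] a 82.2 mean [ 630.6 -198.5   42.5] z5/95 [38.2 47.6]
wing scene 577 c [ 607.8 -176.1] sz [ 91.2 142.3] a 85.6 mean [ 612.3 -193.3   24. ] z5/95 [20.9 27.4]
kblue side 23 c [ 557. -191.] sz [17.1 18.3] a 60.4 mean [ 555.7 -190.8   42.8] z5/95 [39.4 45.4]
kred side 24 c [ 598.3 -193.5] sz [17.6 15.4] a 5.2 mean [ 597.5 -193.5   43.1] z5/95 [39.4 47.4]
kwhite side 32 c [ 606.8 -207.6] sz [89.3 22. ] a 14.6 mean [ 636.4 -198.2   43.1] z5/95 [38.4 46.9]
wing side 363 c [ 627.9 -193.2] sz [138.2 193.7] a 54.8 mean [ 594.3 -167.1   24. ] z5/95 [20.4 27.6]
```

View pics/ortho.png

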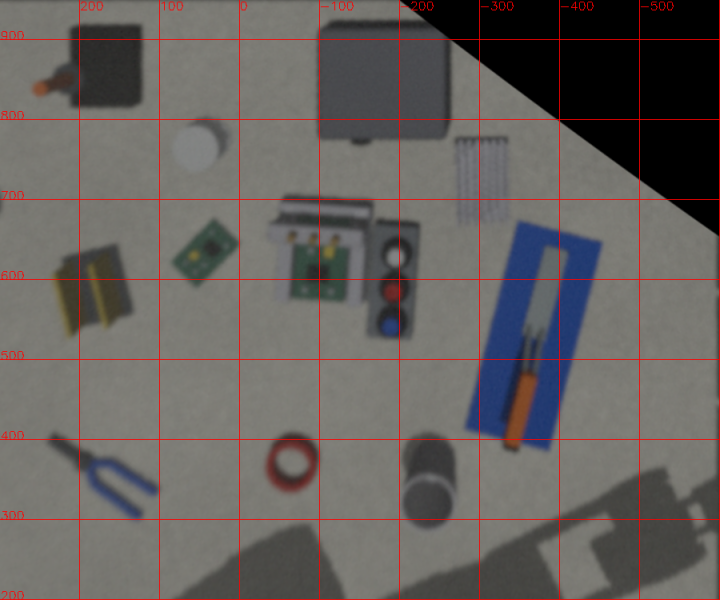

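The ortho view (5/4 mm per px) shows jig, mat, stand and tray clearly. The jig is at about (632,-110) with its mouth towards the robot, key order blue, red, white going away from it. Tray centre is about (460,389), stand about (589,180), yaw +14°.

```bash
python3 - <<'E'
from h import *
from scipy.spatial.transform import Rotation as R
s=get_state(); print(s['time'],s['ee_pos'],s['ee_rot'],s['opening'],s['wrist_force'])
M=R.from_euler('xyz',s['ee_rot']).as_matrix(); print(M.round(3))
c=camera('wrist'); print(np.array(c['R']).round(3), M.T@(-np.array(c['R']).T@c['t']-np.array(s['ee_pos'])))
E
python3 -m crank '[[0,0,0,1,1,0.4,0],[0,0,0,1,1,0.4,0],[0,0,0,1,1,0.4,0],[0,0,0,1,1,0.4,0],[0,0,0,1,1,0.4,0],[0,0,0,1,1,0.4,0],[0,0,0,1,1,0.4,0],[0,0,0,1,1,0.4,0],[0,0,0,1,1,0.4,0],[0,0,0,1,1,0.4,0]]'
```

```text
0.15 [ 282.75934113 -556.99020503  236.04545414] [-3.14055235e+00  1.36839571e-05  4.69765378e-01] 1.001592556912195 [-0.75595189 -0.21059683 -1.09066061]
[[ 0.892  0.453 -0.   ]
 [ 0.453 -0.892  0.001]
 [-0.    -0.001 -1.   ]]
[[ 0.454 -0.891 -0.001]
 [-0.864 -0.44   0.246]
 [-0.22  -0.111 -0.969]] [  68.96285182   -0.42453012 -147.87069052]
time: 1.03
ee_pos: [382.1, -457.9, 276.1]
ee_rot: [-3.141, 0.0, 0.468]
wrist_force: [0.4, -0.9, 0.3]
opening: 0.294
finger_force: 0.0
```

```bash
A='x'; python3 -m crank '[[0,0,-0.34,0.6,1,0,0],[0,0,-0.34,0.6,1,0,0],[0,0,-0.34,0.6,1,0,0],[0,0,-0.34,0.6,1,0,0],[0,0,-0.34,0.6,1,0,0],[0,0,-0.34,0.6,1,0,0],[0,0,-0.34,0.6,1,0,0],[0,0,-0.34,0.6,1,0,0],[0,0,-0.34,0.6,1,0,0],[0,0,-0.34,0.6,1,0,0]]' >/dev/null
python3 -m crank '[[0,0,0,0.6,1,0,0],[0,0,0,0.6,1,0,0],[0,0,0,0.6,1,0,0],[0,0,0,0.6,1,0,0],[0,0,0,0.6,1,0,0],[0,0,0,0.6,1,0,0],[0,0,0,0.6,1,0,0],[0,0,0,0.6,1,0,0],[0,0,0,0.6,1,0,0],[0,0,0,0.6,1,0,0]]' >/dev/null
python3 -m crank '[[0,0,0,0.4,0.7,0,0],[0,0,0,0.4,0.7,0,0],[0,0,0,0.4,0.7,0,0],[0,0,0,0.4,0.7,0,0],[0,0,0,0.4,0.7,0,0],[0,0,0,0.4,0.7,0,0],[0,0,0,0.4,0.7,0,0],[0,0,0,0.4,0.7,0,0],[0,0,0,0.4,0.7,0,0],[0,0,0,0.4,0.7,0,0]]'
python3 - <<'E'
from h import *
import pickle
c=camera('wrist'); pickle.dump(c,open('w1.pkl','wb')); save(c,'pics/w1.png',s=1.25)
E
```

```text
time: 3.53
ee_pos: [542.7, -187.8, 276.6]
ee_rot: [3.142, -0.0, -0.065]
wrist_force: [0.8, -1.7, 0.1]
opening: 0.0
finger_force: 0.0
```

View pics/w1.png

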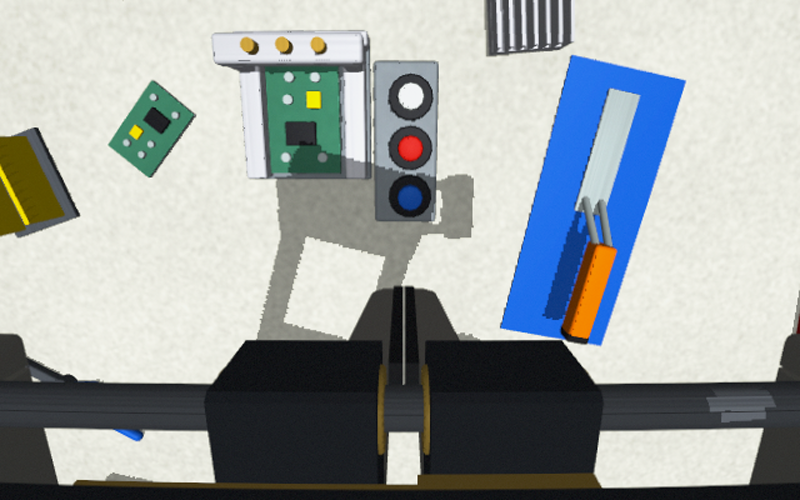

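The wrist view (1.25x) shows the keys white (410,96), red (410,149) and blue (410,198). The board is in the jig at (304,120), the small look-alike board at (152,128), and the lifter runs from its handle at (590,292) to the blade tip at (625,92).

```bash
cat > m2.py <<'E'
from h import *
import pickle,sys
def rect(c,P,r,f,zr,nm,big=True):
    x0,y0,x1,y1=[int(v/1.25) for v in r]
    H=cv2.cvtColor(c['pixels'],cv2.COLOR_RGB2HSV).astype(int); s=np.zeros(P.shape[:2],np.uint8); s[y0:y1,x0:x1]=1
    m=s*(f(H[...,0],H[...,1],H[...,2])&(P[...,2]>zr[0])&(P[...,2]<zr[1])).astype(np.uint8)
    if big:
        n,l,st,_=cv2.connectedComponentsWithStats(m)
        if n>1: m=(l==1+np.argmax(st[1:,4])).astype(np.uint8)
    q=P[m>0]
    if len(q)<6: print(nm,'few');return
    (cc,sz,a)=cv2.minAreaRect(q[:,:2].astype(np.float32))
    if sz[0]<sz[1]: a+=90
    a=(a+90)%180-90
    print(nm,len(q),'c',np.round(cc,1),'LxW',np.round(sorted(sz)[::-1],1),'long dir',round(a,1),'z med',np.round(np.median(q[:,2]),1))
blue=lambda h,s,v:(h>100)&(h<130)&(s>120); red=lambda h,s,v:((h<8)|(h>170))&(s>130); org=lambda h,s,v:(h>3)&(h<25)&(s>140)
yel=lambda h,s,v:(h>20)&(h<32)&(s>130); grn=lambda h,s,v:(h>50)&(h<90)&(s>60); any_=lambda h,s,v:h>=0; wht=lambda h,s,v:(s<40)&(v>180)
gry=lambda h,s,v:(s<100)
E
python3 - <<'E'
from m2 import *
c=pickle.load(open('w1.pkl','rb'));P=pts(c)
b=P[300//1:320,500//1:520]
rect(c,P,(375,60,440,225),blue,(34,50),'kblue');rect(c,P,(375,60,440,225),red,(34,50),'kred');rect(c,P,(375,60,440,225),wht,(34,50),'kwhite')
rect(c,P,(370,60,440,225),any_,(20,28),'wing'); rect(c,P,(240,60,370,180),grn,(22,38),'board'); rect(c,P,(205,20,375,80),any_,(60,90),'bar')
rect(c,P,(235,60,268,180),any_,(28,36),'wallL');rect(c,P,(343,60,373,180),any_,(28,36),'wallR')
rect(c,P,(490,40,690,350),blue,(-5,8),'mat'); rect(c,P,(550,230,620,350),org,(50,66),'handle'); rect(c,P,(560,80,650,215),gry,(0,10),'blade')
rect(c,P,(0,110,90,240),yel,(44,60),'rails');rect(c,P,(0,110,90,240),gry,(2,12),'base'); rect(c,P,(100,75,200,180),grn,(-5,20),'smallboard')
m=(abs(P[...,2])<6);m[220:]=0;print('bench',np.median(P[m][:,2]))
E
```

```text
kblue 351 c [ 559.2 -194.3] LxW [23.4 22.3] long dir 13.9 z med 45.3
kred 337 c [ 601.8 -197.3] LxW [21.  20.7] long dir 40.6 z med 45.4
kwhite 319 c [ 643.9 -200.2] LxW [19.6 19.4] long dir -3.8 z med 45.7
wing 3548 c [ 605.6 -193.3] LxW [139.5  56.1] long dir -4.0 z med 23.6
board 4011 c [ 630.5 -106.7] LxW [88.9 62. ] long dir -3.9 z med 29.7
bar 3107 c [ 680.4 -110.1] LxW [112.   22.3] long dir 85.7 z med 77.5
wallL 1486 c [631.2 -63.2] LxW [93.2 19.2] long dir -4.0 z med 31.6
wallR 1466 c [ 626.1 -150.4] LxW [94.7 18.3] long dir -3.8 z med 31.6
mat 14603 c [ 529.8 -367.2] LxW [270.1 111.3] long dir -14.4 z med 1.9
handle 1544 c [ 468.4 -349. ] LxW [86.7 20.5] long dir -15.2 z med 59.5
blade 2390 c [ 584.2 -381.6] LxW [114.9  32. ] long dir -14.9 z med 4.9
rails 411 c [590.1 152.5] LxW [62.6  7.4] long dir 14.2 z med 48.3
base 1073 c [593.3 175.5] LxW [91.3 70.6] long dir 13.7 z med 5.4
smallboard 2222 c [633.5  42.7] LxW [78.3 48.2] long dir -44.1 z med 5.7
bench -0.0587326309550982
```

```bash
python3 -m crank '[[0,0,0,0.165,-0.065,-0.3,0],[0,0,0,0.165,-0.065,-0.6,0],[0,0,0,0.165,-0.065,-0.9,0],[0,0,0,0.165,-0.065,-1,0],[0,0,0,0.165,-0.065,-1,0],[0,0,0,0.165,-0.065,-1,0],[0,0,0,0.165,-0.065,-1,0],[0,0,0,0.165,-0.065,-1,0],[0,0,0,0.165,-0.065,-1,0],[0,0,0,0.165,-0.065,-1,0]]' 
python3 -m crank '[[0,0,0,0,0,-0.3,0],[0,0,0,0,0,-0.6,0],[0,0,0,0,0,-0.9,0],[0,0,0,0,0,-1,0],[0,0,0,0,0,-1,0],[0,0,0,0,0,-1,0],[0,0,0,0,0,-1,0],[0,0,0,0,0,-1,0],[0,0,0,0,0,-1,0],[0,0,0,0,0,-1,0]]' 
python3 -m crank '[[0,0,0,0,0,-0.02,0],[0,0,0,0,0,-0.04,0],[0,0,0,0,0,-0.06,0],[0,0,0,0,0,-0.08,0],[0,0,0,0,0,-0.08,0],[0,0,0,0,0,-0.08,0],[0,0,0,0,0,-0.08,0],[0,0,0,0,0,-0.08,0],[0,0,0,0,0,-0.08,0],[0,0,0,0,0,-0.08,0]]' 
python3 -m crank '[[0,0,0,0,0,-0.02,0],[0,0,0,0,0,-0.04,0],[0,0,0,0,0,-0.04,0],[0,0,0,0,0,-0.04,0],[0,0,0,0,0,-0.04,0],[0,0,0,0,0,-0.04,0],[0,0,0,0,0,-0.04,0],[0,0,0,0,0,-0.04,0],[0,0,0,0,0,-0.04,0],[0,0,0,0,0,-0.04,0]]'
```

```text
time: 4.42
ee_pos: [560.0, -194.0, 177.8]
ee_rot: [3.141, -0.002, -0.064]
wrist_force: [-0.6, 0.1, -0.2]
opening: 0.005
finger_force: 0.0
time: 5.25
ee_pos: [560.1, -194.0, 77.7]
ee_rot: [3.141, -0.002, -0.064]
wrist_force: [-0.2, -0.8, 0.5]
opening: 0.003
finger_force: 0.0
time: 6.08
ee_pos: [559.4, -193.8, 68.6]
ee_rot: [-3.142, 0.0, -0.064]
wrist_force: [-0.6, 0.0, -0.5]
opening: 0.007
finger_force: 0.0
time: 6.92
ee_pos: [559.6, -193.8, 64.7]
ee_rot: [3.142, -0.0, -0.064]
wrist_force: [0.7, -0.3, 3.2]
opening: 0.002
finger_force: 1.4
```

```bash
python3 -m crank '[[0,0,0,0,0,-0.015,0],[0,0,0,0,0,-0.03,0],[0,0,0,0,0,-0.03,0],[0,0,0,0,0,-0.03,0],[0,0,0,0,0,-0.03,0],[0,0,0,0,0,-0.03,0],[0,0,0,0,0,-0.03,0],[0,0,0,0,0,-0.03,0],[0,0,0,0,0,-0.03,0],[0,0,0,0,0,-0.03,0]]'
python3 -m crank '[[0,0,0,0,0,-0.01,0],[0,0,0,0,0,-0.02,0],[0,0,0,0,0,-0.02,0],[0,0,0,0,0,-0.02,0],[0,0,0,0,0,-0.02,0],[0,0,0,0,0,-0.02,0],[0,0,0,0,0,-0.02,0],[0,0,0,0,0,-0.02,0],[0,0,0,0,0,-0.02,0],[0,0,0,0,0,-0.02,0]]'
```

```text
time: 7.75
ee_pos: [559.6, -193.9, 62.3]
ee_rot: [3.141, -0.0, -0.064]
wrist_force: [-1.8, 0.2, 11.4]
opening: 0.002
finger_force: 5.8
time: 8.58
ee_pos: [559.8, -193.9, 61.9]
ee_rot: [3.141, -0.001, -0.064]
wrist_force: [-7.1, 2.8, 30.8]
opening: 0.005
finger_force: 14.8
```

```bash
python3 -m crank '[[0,0,0,0,0,0.15,0],[0,0,0,0,0,0.3,0],[0,0,0,0.2,-0.02,0.3,0],[0,0,0,0.5,-0.04,0.3,0],[0,0,0,0.845,-0.06,0.3,0],[0,0,0,0.845,-0.06,0.3,0],[0,0,0,0.845,-0.06,0.3,0],[0,0,0,0.845,-0.06,0.3,0],[0,0,0,0.845,-0.06,0.3,0],[0,0,0,0.845,-0.06,0.3,0]]'
python3 -m crank '[[0,0,0,0,0,-0.1,0],[0,0,0,0,0,-0.2,0],[0,0,0,0,0,-0.22,0],[0,0,0,0,0,-0.24,0],[0,0,0,0,0,-0.26,0],[0,0,0,0,0,-0.27,0],[0,0,0,0,0,-0.28,0],[0,0,0,0,0,-0.285,0],[0,0,0,0,0,-0.285,0],[0,0,0,0,0,-0.285,0]]'
```

```text
time: 9.42
ee_pos: [642.7, -199.7, 89.3]
ee_rot: [-3.141, 0.001, -0.064]
wrist_force: [-0.1, -0.1, 0.7]
opening: 0.001
finger_force: 0.0
time: 10.25
ee_pos: [643.4, -199.7, 62.3]
ee_rot: [-3.141, 0.001, -0.064]
wrist_force: [-7.2, 1.4, 12.6]
opening: 0.006
finger_force: 6.5
```

```bash
python3 -m crank '[[0,0,0,0,0,0.3,0],[0,0,0,0,0,0.6,0],[0,0,-0.128,-0.3,-0.2,0.8,0.5],[0,0,-0.128,-0.6,-0.5,0.8,0.5],[0,0,-0.128,-0.9,-0.75,0.8,0.5],[0,0,-0.128,-0.9,-0.75,0.8,0.5],[0,0,-0.128,-0.9,-0.75,0.8,0.5],[0,0,-0.128,-0.9,-0.75,0.8,0.5],[0,0,-0.128,-0.9,-0.75,0.8,0.5],[0,0,-0.128,-0.9,-0.75,0.8,0.5]]'
python3 -m crank '[[0,0,0,-0.3,-0.3,0,0.5],[0,0,0,-0.6,-0.6,0,0.5],[0,0,0,-0.82,-0.75,-0.2,0.5],[0,0,0,-0.82,-0.75,-0.4,0.5],[0,0,0,-0.82,-0.75,-0.4,0.5],[0,0,0,-0.82,-0.75,-0.4,0.5],[0,0,0,-0.82,-0.75,-0.4,0.5],[0,0,0,-0.82,-0.75,-0.4,0.5],[0,0,0,-0.82,-0.75,-0.4,0.5],[0,0,0,-0.82,-0.75,-0.4,0.5]]'
python3 - <<'E'
from m2 import *
c=camera('wrist');P=pts(c)
rect(c,P,(200,0,700,300),gry,(2.5,9),'blade?');rect(c,P,(200,0,700,450),org,(50,66),'handle')
rect(c,P,(0,0,800,500),blue,(-5,8),'mat')
save(c,'pics/w2.png')
E
```

```text
time: 11.08
ee_pos: [554.9, -274.0, 140.9]
ee_rot: [-3.141, -0.0, -0.264]
wrist_force: [-0.0, 0.4, -0.4]
opening: 0.5
finger_force: 0.0
time: 11.92
ee_pos: [472.9, -349.6, 101.9]
ee_rot: [3.141, -0.001, -0.264]
wrist_force: [-0.3, -0.7, -0.2]
opening: 0.498
finger_force: 0.0
blade? 5221 c [ 566.7 -376.3] LxW [78.4 29.8] long dir -14.9 z med 4.8
handle 4752 c [ 468.1 -350.2] LxW [86.  19.6] long dir -14.8 z med 59.6
mat 15947 c [ 510.7 -327.2] LxW [214.3  43.4] long dir -14.3 z med 1.7
```

```bash
python3 -m crank '[[0,0,0,0,-0.02,-0.1,0.5],[0,0,0,0,-0.02,-0.25,0.5],[0,0,0,0,-0.02,-0.4,0.5],[0,0,0,0,-0.02,-0.5,0.5],[0,0,0,0,-0.02,-0.5,0.5],[0,0,0,0,-0.02,-0.5,0.3],[0,0,0,0,-0.02,-0.5,0.2],[0,0,0,0,-0.02,-0.5,0],[0,0,0,0,-0.02,-0.5,0],[0,0,0,0,-0.02,-0.5,0]]'
python3 -m crank '[[0,0,0,0,0,0,0],[0,0,0,0,0,0,0],[0,0,0,0,0,0,0],[0,0,0,0,0,0,0],[0,0,0,0,0,0.05,0],[0,0,0,0,0,0.1,0],[0,0,0,0,0,0.2,0],[0,0,0,0,0,0.3,0],[0,0,0,0,0,0.4,0],[0,0,0,0,0,0.4,0]]'
python3 - <<'E'
from m2 import *
c=camera('wrist');P=pts(c); print(get_state()['ee_pos'])
H=cv2.cvtColor(c['pixels'],cv2.COLOR_RGB2HSV)
rect(c,P,(200,0,700,300),gry,(30,55),'blade');rect(c,P,(200,0,700,500),org,(85,110),'handle')
save(c,'pics/w3.png',s=1.25)
E
```

```text
time: 12.8
ee_pos: [472.3, -352.1, 51.7]
ee_rot: [3.141, -0.001, -0.265]
wrist_force: [0.3, -0.3, 1.3]
opening: 0.214
finger_force: 30.0
time: 13.63
ee_pos: [473.1, -352.7, 93.7]
ee_rot: [3.14, -0.003, -0.265]
wrist_force: [0.5, -1.3, -2.1]
opening: 0.215
finger_force: 30.0
[ 472.78864946 -352.40236488   92.72920369]
blade 6814 c [ 560.8 -375.8] LxW [64.8 29.9] long dir -14.8 z med 46.7
handle 5731 c [ 483.2 -355.2] LxW [56.1 22. ] long dir -16.1 z med 101.5
```

View pics/w3.png

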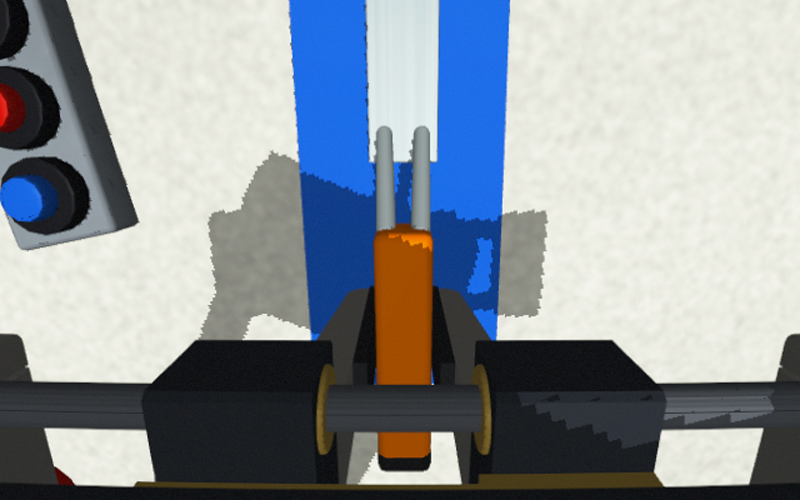

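```bash
python3 -m crank '[[0,0,0,0,0,0.15,0],[0,0,0,0,0,0.3,0],[0,0,0,0,0.1,0.45,0],[0,0,0.03,-0.1,0.2,0.6,0],[0,0,0.06,-0.15,0.35,0.6,0],[0,0,0.09,-0.2,0.5,0.6,0],[0,0,0.123,-0.25,0.65,0.6,0],[0,0,0.123,-0.3,0.8,0.6,0],[0,0,0.123,-0.35,0.95,0.6,0],[0,0,0.123,-0.35,1,0.6,0]]'
python3 -m crank '[[0,0,0,-0.05,0.15,0,0],[0,0,0,-0.1,0.3,0,0],[0,0,0,-0.15,0.45,0,0],[0,0,0,-0.2,0.6,0,0],[0,0,0,-0.25,0.75,0,0],[0,0,0,-0.3,0.9,0,0],[0,0,0,-0.35,1,0,0],[0,0,0,-0.4,1,0,0],[0,0,0,-0.45,1,0,0],[0,0,0,-0.45,1,0,0]]'
python3 -m crank '[[0,0,0,0,0.15,0,0],[0,0,0,-0.02,0.3,0,0],[0,0,0,-0.04,0.45,0,0],[0,0,0,-0.05,0.6,0,0],[0,0,0,-0.05,0.62,0,0],[0,0,0,-0.05,0.62,0,0],[0,0,0,-0.05,0.62,0,0],[0,0,0,-0.05,0.62,0,0],[0,0,0,-0.05,0.62,0,0],[0,0,0,-0.05,0.62,0,0]]'
cat > slope.py <<'E'
from m2 import *
# pose of blade from wrist picture, relative to TCP
def blade(zlo,zhi,r=(250,0,550,180)):
    s=get_state(); c=camera('wrist');P=pts(c)
    x0,y0,x1,y1=[int(v/1.25) for v in r]
    q=P[y0:y1,x0:x1].reshape(-1,3); C=c['pixels'][y0:y1,x0:x1].reshape(-1,3).astype(int)
    m=(q[:,2]>zlo)&(q[:,2]<zhi)&(C.max(1)-C.min(1)<40); q=q[m]
    A=np.c_[q[:,:2]-np.array(s['ee_pos'])[:2],np.ones(len(q))]
    k=np.linalg.lstsq(A,q[:,2],rcond=None)[0]
    print('tcp',np.round(s['ee_pos'],1),np.round(s['ee_rot'],3),'n',len(q),'slopes',k[:2].round(4),'z med',np.median(q[:,2]).round(1))
    cc,sz,a=cv2.minAreaRect(q[:,:2].astype(np.float32)); print(np.round(cc,1),np.round(sz,1),round(a,1))
    return c,P
E
python3 -c "
from slope import *
c,P=blade(92,112); save(c,'pics/w4.png',s=1.25)
rect(c,P,(0,0,800,400),any_,(29,36),'walls')
rect(c,P,(0,0,800,400),grn,(22,38),'board')"
```

```text
time: 14.52
ee_pos: [435.5, -249.8, 150.7]
ee_rot: [-3.141, 0.002, -0.072]
wrist_force: [-0.1, -0.3, -1.5]
opening: 0.215
finger_force: 30.0
time: 15.35
ee_pos: [391.0, -151.8, 151.1]
ee_rot: [3.141, 0.0, -0.072]
wrist_force: [0.2, -0.4, -1.6]
opening: 0.216
finger_force: 30.0
time: 16.18
ee_pos: [387.1, -90.3, 151.1]
ee_rot: [3.142, -0.0, -0.073]
wrist_force: [0.3, -0.3, -1.3]
opening: 0.215
finger_force: 30.0
tcp [387.1 -90.3 151.1] [ 3.142 -0.    -0.073] n 6893 slopes [-0.0149 -0.0007] z med 103.8
[477.4 -96.1] [30.3 64.6] 86.0
walls 399 c [ 365.7 -258.5] LxW [46.2 15.6] long dir -28.7 z med 32.6
board few
```

```bash
python3 -m crank '[[0,0,0,0,0,-0.15,0],[0,0,0,0,0,-0.3,0],[0,0,0,0,0,-0.45,0],[0,0,0,0,0,-0.6,0],[0,0,0,0,0,-0.7,0],[0,0,0,0,0,-0.8,0],[0,0,0,0,0,-0.85,0],[0,0,0,0,0,-0.88,0],[0,0,0,0,0,-0.88,0],[0,0,0,0,0,-0.88,0]]'
python3 -m crank '[[0,0,0,0.05,-0.004,0,0],[0,0,0,0.1,-0.007,0,0],[0,0,0,0.15,-0.011,0,0],[0,0,0,0.2,-0.014,0,0],[0,0,0,0.25,-0.018,0,0],[0,0,0,0.3,-0.021,0,0],[0,0,0,0.35,-0.025,0,0],[0,0,0,0.4,-0.028,0,0],[0,0,0,0.4,-0.028,0,0],[0,0,0,0.4,-0.028,0,0]]'
python3 -c "
from slope import *
c,P=blade(10,19,(250,0,550,170)); save(c,'pics/w5.png',s=1.25); print(get_state()['wrist_force'])"
```

```text
time: 17.07
ee_pos: [387.2, -89.9, 63.3]
ee_rot: [3.142, -0.0, -0.072]
wrist_force: [0.8, -1.0, -1.4]
opening: 0.22
finger_force: 30.0
time: 17.9
ee_pos: [427.1, -92.6, 63.0]
ee_rot: [-3.142, 0.0, -0.072]
wrist_force: [0.0, 0.5, -1.4]
opening: 0.216
finger_force: 30.0
tcp [427.1 -92.6  63. ] [-3.142  0.    -0.072] n 6762 slopes [-0.0049  0.0098] z med 15.7
[ 516.1 -121.6] [77.3 64.9] 87.0
[-0.01771735 -0.70761499 -2.01124862]
```

View pics/w5.png

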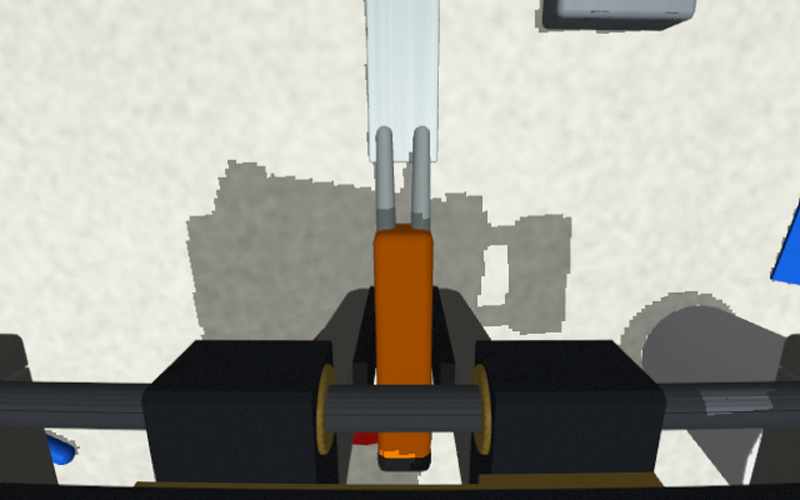

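The blade runs straight ahead from (403,160) to the top edge of the picture, level and parallel to the key wing at the top right. Its tip is already in the channel and there is no contact force.

```bash
python3 -m crank '[[0,0,0,0.1,-0.007,0,0],[0,0,0,0.2,-0.014,0,0],[0,0,0,0.3,-0.021,0,0],[0,0,0,0.4,-0.028,0,0],[0,0,0,0.5,-0.035,0,0],[0,0,0,0.6,-0.042,0,0],[0,0,0,0.68,-0.048,0,0],[0,0,0,0.73,-0.052,0,0],[0,0,0,0.77,-0.054,0,0],[0,0,0,0.77,-0.054,0,0]]'
python3 -m crank '[[0,0,0,0,0,0.01,0],[0,0,0,0,0,0.02,0],[0,0,0,0,0,0.03,0],[0,0,0,0,0,0.04,0],[0,0,0,0,0,0.05,0],[0,0,0,0,0,0.06,0],[0,0,0,0,0,0.07,0],[0,0,0,0,0,0.08,0],[0,0,0,0,0,0.09,0],[0,0,0,0,0,0.1,0]]'
python3 -m crank '[[0,0,0,0,0,0.01,0],[0,0,0,0,0,0.02,0],[0,0,0,0,0,0.03,0],[0,0,0,0,0,0.04,0],[0,0,0,0,0,0.05,0],[0,0,0,0,0,0.06,0],[0,0,0,0,0,0.07,0],[0,0,0,0,0,0.08,0],[0,0,0,0,0,0.09,0],[0,0,0,0,0,0.09,0]]'
python3 -c "
from slope import *
c,P=blade(30,38,(250,100,550,170)); save(c,'pics/w6.png',s=1.25)
s=camera('side');save(s,'pics/s6.png',(290,140,410,230),6)
rect(c,P,(200,0,600,200),grn,(30,60),'board')
Q=pts(s)
rect(s,Q,(385,195,470,265),grn,(25,60),'board side')"
```

```text
time: 18.78
ee_pos: [504.7, -98.1, 63.1]
ee_rot: [3.142, -0.0, -0.072]
wrist_force: [-0.6, 0.5, -1.2]
opening: 0.216
finger_force: 30.0
time: 19.62
ee_pos: [503.8, -98.0, 73.1]
ee_rot: [-3.142, 0.0, -0.072]
wrist_force: [-0.4, 0.1, -3.2]
opening: 0.215
finger_force: 30.0
time: 20.45
ee_pos: [504.1, -98.0, 82.3]
ee_rot: [3.142, -0.0, -0.072]
wrist_force: [-0.3, -0.3, -3.3]
opening: 0.22
finger_force: 30.0
tcp [504.1 -98.   82.3] [ 3.142 -0.    -0.072] n 2822 slopes [-0.1102  0.0081] z med 34.4
[ 575.1 -103.1] [105.4  26. ] 85.9
board 8123 c [ 605.4 -104.7] LxW [62.3 38.6] long dir 86.0 z med 42.7
board side 253 c [ 628.6 -105.4] LxW [94.6 64.7] long dir -6.1 z med 41.2
```

View pics/s6.png

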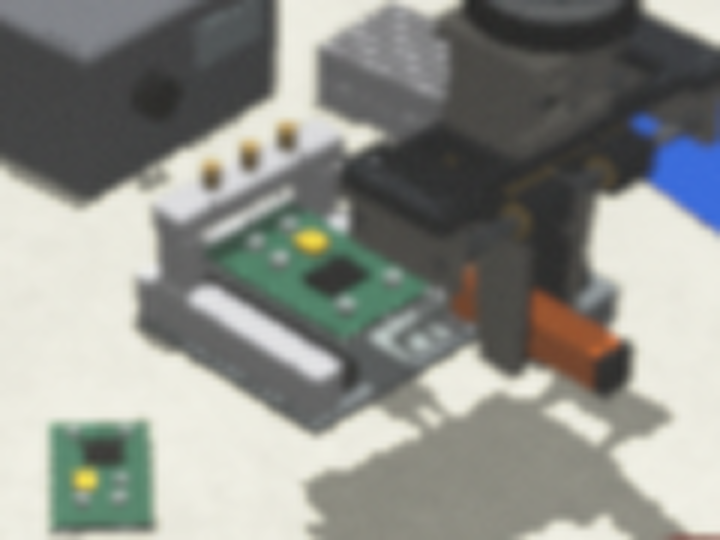

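The enlarged crop shows the larger board lifted level on the blade above the jig's walls at (320,270). The small look-alike is still on the bench at (100,475). Drawing the board out now.

```bash
python3 -m crank '[[0,0,0,-0.03,0.002,0,0],[0,0,0,-0.08,0.006,0,0],[0,0,0,-0.16,0.011,0,0],[0,0,0,-0.26,0.018,0,0],[0,0,0,-0.36,0.025,0,0],[0,0,0,-0.46,0.032,0,0],[0,0,0,-0.56,0.039,0,0],[0,0,0,-0.64,0.045,0,0],[0,0,0,-0.7,0.049,0,0],[0,0,0,-0.72,0.05,0,0]]'
python3 -m crank '[[0,0,0,-0.03,0.002,0.02,0],[0,0,0,-0.08,0.006,0.06,0],[0,0,0,-0.16,0.011,0.1,0],[0,0,0,-0.26,0.018,0.15,0],[0,0,0,-0.36,0.025,0.2,0],[0,0,0,-0.46,0.032,0.25,0],[0,0,0,-0.56,0.039,0.3,0],[0,0,0,-0.64,0.045,0.35,0],[0,0,0,-0.7,0.049,0.38,0],[0,0,0,-0.72,0.05,0.4,0]]'
python3 - <<'E'
from slope import *
s=get_state();c=camera('wrist');P=pts(c);save(c,'pics/w7.png',s=1.25)
rect(c,P,(200,0,600,200),grn,(60,100),'board')
H=cv2.cvtColor(c['pixels'],cv2.COLOR_RGB2HSV).astype(int);m=grn(H[...,0],H[...,1],H[...,2])&(P[...,2]>60)&(P[...,2]<100);q=P[m]
print(np.linalg.lstsq(np.c_[q[:,:2],np.ones(len(q))],q[:,2],rcond=None)[0]); m=m[:200]; r=np.where(m.any(1))[0]; print('front edge rows',r.max())
e=P[:200][m]; u=np.array([np.cos(.072),-np.sin(.072)]); t=(e[:,:2]-np.array(s['ee_pos'])[:2])@u; print('along from tcp',t.min(),t.max())
n=np.array([np.sin(.072),np.cos(.072)]); t=(e[:,:2]-np.array(s['ee_pos'])[:2])@n; print('across',t.min(),t.max())
c=camera('side');P=pts(c);rect(c,P,(320,275,385,330),yel,(44,60),'rails',False);rect(c,P,(310,270,395,340),gry,(3,11),'base');
c=camera('scene');P=pts(c);rect(c,P,(440,215,500,275),yel,(40,60),'rails',False);rect(c,P,(430,215,510,280),gry,(3,12),'base')
E
```

```text
time: 21.38
ee_pos: [430.7, -92.9, 82.1]
ee_rot: [-3.142, 0.001, -0.072]
wrist_force: [-0.7, 0.4, -2.6]
opening: 0.215
finger_force: 30.0
time: 22.22
ee_pos: [358.9, -87.9, 122.6]
ee_rot: [3.142, -0.0, -0.072]
wrist_force: [-0.6, 0.8, -3.2]
opening: 0.214
finger_force: 30.0
board 8052 c [460.4 -94.7] LxW [61.9 38.3] long dir 86.0 z med 83.0
[-1.55714127e-03  1.16330493e-05  8.37627504e+01]
front edge rows 81
along from tcp 82.56567630080308 120.87021584105938
across -30.42669240543965 31.49464410907795
rails 103 c [588.8 177.7] LxW [75.7 51. ] long dir 13.5 z med 46.7
base 184 c [589.8 179.7] LxW [93.8 70.4] long dir 17.8 z med 4.9
rails few
base 363 c [595.1 170.8] LxW [98.6 69.4] long dir 18.5 z med 6.2
```

```bash
python3 -m crank '[[0,0,0,0,0.02,0,0],[0,0,0.01,0,0.06,0,0],[0,0,0.02,0,0.13,0,0],[0,0,0.03,0,0.21,0,0],[0,0,0.04,0,0.3,0,0],[0,0,0.05,0,0.4,0,0],[0,0,0.06,0,0.5,0,0],[0,0,0.07,0,0.6,0,0],[0,0,0.08,0,0.7,0,0],[0,0,0.09,0,0.8,0,0]]'
python3 -m crank '[[0,0,0.01,0,0.1,0,0],[0,0,0.02,0,0.2,0,0],[0,0,0.03,0,0.3,0,0],[0,0,0.04,0,0.4,0,0],[0,0,0.05,0,0.5,0,0],[0,0,0.06,0,0.6,0,0],[0,0,0.07,0,0.7,0,0],[0,0,0.08,0,0.78,0,0],[0,0,0.09,0,0.84,0,0],[0,0,0.1,0,0.88,0,0]]'
python3 -m crank '[[0,0,0.005,0,0.04,0,0],[0,0,0.008,0,0.09,0,0],[0,0,0.008,0.02,0.15,0,0],[0,0,0.008,0.04,0.21,0,0],[0,0,0.008,0.06,0.27,0,0],[0,0,0.008,0.08,0.33,0,0],[0,0,0.008,0.1,0.37,0,0],[0,0,0.008,0.12,0.4,0,0],[0,0,0.008,0.13,0.42,0,0],[0,0,0.008,0.14,0.42,0,0]]'
cat > bd.py <<'E'
from slope import *
def bd(zlo,zhi):
    s=get_state();c=camera('wrist');P=pts(c)
    H=cv2.cvtColor(c['pixels'],cv2.COLOR_RGB2HSV).astype(int);m=grn(H[...,0],H[...,1],H[...,2])&(P[...,2]>zlo)&(P[...,2]<zhi);m[220:]=0;q=P[m]
    cc,sz,a=cv2.minAreaRect(q[:,:2].astype(np.float32)); y=s['ee_rot'][2]
    u=np.array([np.cos(y),np.sin(y)]);n=np.array([-np.sin(y),np.cos(y)]);d=q[:,:2]-np.array(s['ee_pos'])[:2]
    print('tcp',np.round(s['ee_pos'],1),'yaw',np.degrees(y).round(2),'board rect',np.round(cc,1),np.round(sz,1),round(a,1),'z',np.median(q[:,2]).round(1),'along',(d@u).min().round(1),(d@u).max().round(1),'across',(d@n).min().round(1),(d@n).max().round(1))
    print('slope',np.linalg.lstsq(np.c_[q[:,:2],np.ones(len(q))],q[:,2],rcond=None)[0].round(4))
    return c,P
E
python3 - <<'E'
from bd import *
c,P=bd(70,100);save(c,'pics/w8.png',s=1.25)
rect(c,P,(0,0,800,300),yel,(44,56),'rails',False);rect(c,P,(0,0,800,300),gry,(3.5,11),'base')
E
```

```text
time: 23.2
ee_pos: [359.7, -6.7, 122.0]
ee_rot: [-3.141, 0.0, 0.072]
wrist_force: [-0.6, -0.2, -2.9]
opening: 0.214
finger_force: 30.0
time: 24.03
ee_pos: [359.8, 81.0, 122.0]
ee_rot: [-3.142, 0.0, 0.229]
wrist_force: [-0.1, -0.1, -2.1]
opening: 0.215
finger_force: 30.0
time: 24.87
ee_pos: [374.1, 122.3, 122.0]
ee_rot: [-3.142, 0.0, 0.239]
wrist_force: [-0.8, 0.6, -2.8]
opening: 0.218
finger_force: 30.0
tcp [374.1 122.3 122. ] yaw 13.71 board rect [472.8 147. ] [38.2 61.9] 13.8 z 82.4 along 82.6 120.9 across -30.3 31.6
slope [-2.40000e-03  3.00000e-04  8.35125e+01]
rails few
base 3263 c [431.3 353.9] LxW [77.7 46.3] long dir 2.6 z med 4.1
```

```bash
python3 -m crank '[[0,0,0,0.03,0.007,0,0],[0,0,0,0.08,0.019,0,0],[0,0,0,0.17,0.04,0,0],[0,0,0,0.28,0.066,0,0],[0,0,0,0.4,0.094,0,0],[0,0,0,0.52,0.12,0,0],[0,0,0,0.64,0.15,0,0],[0,0,0,0.75,0.175,0,0],[0,0,0,0.84,0.197,0,0],[0,0,0,0.9,0.21,0,0]]'
python3 - <<'E'
from bd import *
c,P=bd(70,100)
rect(c,P,(0,0,800,300),gry,(3.5,11),'base');rect(c,P,(0,0,800,300),yel,(44,56),'rails',False)
for n,r in (('side',(300,200,420,345)),('scene',(380,150,550,300))):
    c=camera(n);P=pts(c);print(n);rect(c,P,r,grn,(65,100),'board');rect(c,P,r,yel,(40,60),'rails',False);rect(c,P,r,lambda h,s,v:(s<100)&(v<110),(2,12),'base')
    if n=='side': save(c,'pics/s9.png',(220,180,380,290),5)
E
```

```text
time: 25.75
ee_pos: [465.4, 143.4, 122.0]
ee_rot: [-3.142, -0.0, 0.239]
wrist_force: [0.3, 0.4, -2.2]
opening: 0.216
finger_force: 30.0
tcp [465.4 143.4 122. ] yaw 13.68 board rect [564. 168.] [38.5 61.8] 13.9 z 82.3 along 82.3 120.8 across -30.2 31.6
slope [-1.60000e-03 -1.00000e-04  8.33225e+01]
base 6559 c [459.  363.2] LxW [133.3  69.3] long dir 0.1 z med 4.1
rails few
side
board 431 c [590.6 177.6] LxW [98.3 60.3] long dir 13.1 z med 81.4
rails 87 c [583.  198.2] LxW [72.6 10.3] long dir 13.1 z med 45.9
base 206 c [589.7 180.4] LxW [89.8 66.2] long dir 14.1 z med 4.7
scene
board 248 c [593.  172.9] LxW [94.8 56.8] long dir 16.0 z med 81.1
rails few
base 744 c [453.6 396.7] LxW [141.2 124.9] long dir 89.4 z med 4.5
```

View pics/s9.png

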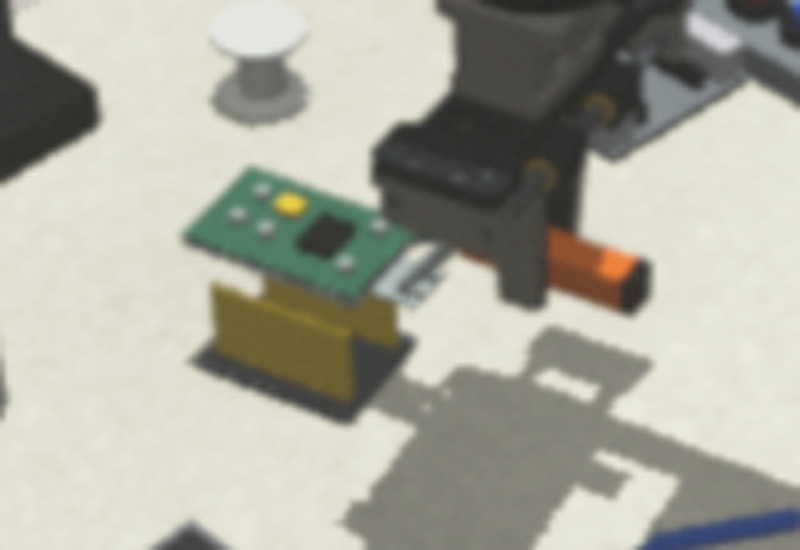

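The board (290,235) hangs level and centred over the two yellow rails (300,340), so I'm lowering it.

```bash
python3 -m crank '[[0,0,0,0,0,-0.02,0],[0,0,0,0,0,-0.05,0],[0,0,0,0,0,-0.09,0],[0,0,0,0,0,-0.13,0],[0,0,0,0,0,-0.16,0],[0,0,0,0,0,-0.18,0],[0,0,0,0,0,-0.2,0],[0,0,0,0,0,-0.21,0],[0,0,0,0,0,-0.22,0],[0,0,0,0,0,-0.23,0]]'
python3 -m crank '[[0,0,0,0,0,-0.01,0],[0,0,0,0,0,-0.02,0],[0,0,0,0,0,-0.03,0],[0,0,0,0,0,-0.04,0],[0,0,0,0,0,-0.055,0],[0,0,0,0,0,-0.07,0],[0,0,0,0,0,-0.085,0],[0,0,0,0,0,-0.1,0],[0,0,0,0,0,-0.12,0],[0,0,0,0,0,-0.13,0]]'
python3 - <<'E'
from bd import *
c,P=bd(45,80);blade(30,44)
E
```

```text
time: 26.73
ee_pos: [464.0, 143.0, 99.1]
ee_rot: [-3.142, -0.0, 0.239]
wrist_force: [0.0, 0.3, -2.6]
opening: 0.216
finger_force: 30.0
time: 27.57
ee_pos: [463.8, 143.0, 85.8]
ee_rot: [-3.142, 0.0, 0.239]
wrist_force: [0.2, 0.6, -1.6]
opening: 0.212
finger_force: 30.0
tcp [463.8 143.   85.8] yaw 13.69 board rect [561.  167.3] [34.9 61.8] 13.8 z 57.8 along 82.7 117.6 across -30.3 31.5
slope [4.00000e-03 3.00000e-04 5.55452e+01]
tcp [463.7 142.9  85.7] [3.142 0.    0.239] n 2111 slopes [-0.0089 -0.0007] z med 38.5
[532.5 160.4] [25.2 30.1] 13.8
```

```bash
python3 -m crank '[[0,0,0,-0.05,-0.012,0,0],[0,0,0,-0.15,-0.037,0,0],[0,0,0,-0.27,-0.066,0,0],[0,0,0,-0.39,-0.095,0,0],[0,0,0,-0.51,-0.124,0,0],[0,0,0,-0.63,-0.154,0,0],[0,0,0,-0.75,-0.183,0,0],[0,0,0,-0.87,-0.212,0,0],[0,0,0,-0.97,-0.237,0,0],[0,0,0,-0.97,-0.237,0,0]]'
python3 -m crank '[[0,0,0,-0.1,-0.024,0,0],[0,0,0,-0.25,-0.061,0,0],[0,0,0,-0.3,-0.073,0.1,0],[0,0,0,-0.3,-0.073,0.25,0],[0,0,0,-0.3,-0.1,0.4,0],[0,0,0,-0.3,-0.2,0.55,0],[0,0,0,-0.3,-0.35,0.65,0],[0,0,-0.03,-0.25,-0.5,0.65,0],[0,0,-0.06,-0.2,-0.7,0.65,0],[0,0,-0.09,-0.1,-0.9,0.65,0]]'
python3 -m crank '[[0,0,-0.03,0.1,-0.2,0,0],[0,0,-0.06,0.2,-0.4,0,0],[0,0,-0.09,0.3,-0.6,0,0],[0,0,-0.12,0.4,-0.8,0,0],[0,0,-0.15,0.5,-1,0,0],[0,0,-0.18,0.6,-1,0,0],[0,0,-0.21,0.6,-1,0,0],[0,0,-0.231,0.6,-1,0,0],[0,0,-0.231,0.6,-1,0,0],[0,0,-0.231,0.6,-1,0,0]]'
python3 -m crank '[[0,0,0,0.1,-0.2,0,0],[0,0,0,0.2,-0.4,0,0],[0,0,0,0.3,-0.6,0,0],[0,0,0,0.4,-0.8,0,0],[0,0,0,0.4,-1,0,0],[0,0,0,0.4,-1,0,0],[0,0,0,0.4,-1,0,0],[0,0,0,0.4,-1,0,0],[0,0,0,0.4,-1,0,0],[0,0,0,0.4,-1,0,0]]'
python3 -c "
from m2 import *
c=camera('side');P=pts(c);rect(c,P,(300,200,420,345),grn,(45,75),'board');rect(c,P,(320,275,385,330),yel,(40,60),'rails',False)"
```

```text
time: 28.5
ee_pos: [364.2, 118.6, 85.9]
ee_rot: [3.141, 0.002, 0.239]
wrist_force: [0.1, -0.7, -2.2]
opening: 0.213
finger_force: 30.0
time: 29.33
ee_pos: [356.6, 28.7, 151.4]
ee_rot: [-3.142, -0.001, 0.096]
wrist_force: [0.4, -0.0, -0.8]
opening: 0.213
finger_force: 30.0
time: 30.17
ee_pos: [416.9, -70.7, 151.0]
ee_rot: [-3.142, -0.0, -0.264]
wrist_force: [-0.1, -0.2, -0.7]
opening: 0.215
finger_force: 30.0
time: 31.0
ee_pos: [456.7, -169.8, 151.1]
ee_rot: [-3.141, 0.0, -0.264]
wrist_force: [0.4, -0.0, -2.0]
opening: 0.21
finger_force: 30.0
board 419 c [589.1 176. ] LxW [98.4 64.1] long dir 14.3 z med 56.6
rails few
```

```bash
python3 -m crank '[[0,0,0,0,-0.2,0,0],[0,0,0,0,-0.4,0,0],[0,0,0,0.1,-0.6,0,0],[0,0,0,0.1,-0.8,0,0],[0,0,0,0.1,-1,0,0],[0,0,0,0.1,-1,0,0],[0,0,0,0.1,-1,0,0],[0,0,0,0.1,-1,0,0],[0,0,0,0.1,-1,0,0],[0,0,0,0.1,-1,0,0]]'
python3 -m crank '[[0,0,0,0.03,-0.2,0,0],[0,0,0,0.05,-0.4,0,0],[0,0,0,0.06,-0.6,-0.1,0],[0,0,0,0.06,-0.75,-0.25,0],[0,0,0,0.06,-0.82,-0.4,0],[0,0,0,0.06,-0.82,-0.55,0],[0,0,0,0.06,-0.82,-0.65,0],[0,0,0,0.06,-0.82,-0.75,0],[0,0,0,0.06,-0.82,-0.8,0],[0,0,0,0.06,-0.82,-0.8,0]]'
python3 -c "
from slope import *
c,P=blade(15,35); rect(c,P,(0,0,800,500),blue,(-5,8),'mat',False)"
```

```text
time: 31.88
ee_pos: [466.9, -269.7, 151.1]
ee_rot: [-3.141, 0.0, -0.264]
wrist_force: [0.1, 0.6, -1.9]
opening: 0.214
finger_force: 30.0
time: 32.72
ee_pos: [472.6, -351.8, 70.2]
ee_rot: [-3.141, 0.002, -0.265]
wrist_force: [0.4, -0.1, -1.7]
opening: 0.219
finger_force: 30.0
tcp [ 472.6 -351.8   70.2] [-3.141e+00  2.000e-03 -2.650e-01] n 6959 slopes [-0.0351  0.0126] z med 22.6
[ 560.  -374.8] [29.7 64.8] 75.4
mat 32998 c [ 504.2 -359.5] LxW [192.8 111.3] long dir -14.7 z med 1.8
```

```bash
python3 -m crank '[[0,0,0,0,0,-0.04,0],[0,0,0,0,0,-0.08,0],[0,0,0,0,0,-0.12,0],[0,0,0,0,0,-0.14,0],[0,0,0,0,0,-0.155,0],[0,0,0,0,0,-0.165,0],[0,0,0,0,0,-0.175,0],[0,0,0,0,0,-0.18,0],[0,0,0,0,0,-0.18,0],[0,0,0,0,0,-0.18,0]]'
python3 -m crank '[[0,0,0,0,0,0,0.25],[0,0,0,0,0,0,0.3],[0,0,0,0,0,0,0.35],[0,0,0,0,0,0,0.45],[0,0,0,0,0,0,0.5],[0,0,0,0,0,0,0.5],[0,0,0,0,0,0,0.5],[0,0,0,0,0,0.15,0.5],[0,0,0,0,0,0.4,0.5],[0,0,0,0,0,0.6,0.5]]'
python3 -c "
from slope import *
c,P=blade(2.8,9); rect(c,P,(200,0,700,500),org,(50,66),'handle')"
```

```text
time: 33.6
ee_pos: [473.0, -352.8, 53.2]
ee_rot: [3.142, -0.0, -0.265]
wrist_force: [0.1, 0.9, -2.5]
opening: 0.214
finger_force: 30.0
time: 34.43
ee_pos: [472.7, -352.5, 113.7]
ee_rot: [-3.141, 0.001, -0.265]
wrist_force: [0.2, 0.4, -0.2]
opening: 0.502
finger_force: 0.0
tcp [ 472.7 -352.5  113.7] [-3.141e+00  1.000e-03 -2.650e-01] n 4931 slopes [-0.0022 -0.0009] z med 4.8
[ 568.5 -377.9] [29.6 81.5] 75.0
handle 4285 c [ 468.2 -351.4] LxW [86.1 19.6] long dir -14.9 z med 59.6
```

```bash
python3 -m crank '[[0,0,0,0,0.1,0.3,0.8],[0,0,0,0.1,0.3,0.6,1],[0,0,0,0.15,0.5,0.8,1],[0,0,0,0.2,0.7,0.9,1],[0,0,0,0.2,0.9,0.9,1],[0,0,0,0.2,1,0.9,1],[0,0,0,0.2,1,0.9,1],[0,0,0,0.2,1,0.9,1],[0,0,0,0.2,1,0.9,1],[0,0,0,0.2,1,0.9,1]]'
python3 - <<'E'
from m2 import *
d=pickle.load(open('c0.pkl','rb'))
for n,r in (('scene',(530,195,580,260)),('side',(235,250,280,340))):
    c=d[n];P=pts(c);rect(c,P,r,any_,(40,200),'bottle '+n)
for n,r in (('scene',(550,155,610,205)),('side',(175,355,245,425))):
    c=d[n];P=pts(c);rect(c,P,r,any_,(25,60),'module '+n)
E
```

```text
time: 35.32
ee_pos: [492.7, -253.5, 202.6]
ee_rot: [3.142, 0.001, -0.266]
wrist_force: [-0.4, 0.2, -0.7]
opening: 1.0
finger_force: 0.0
bottle scene 766 c [699.9 318.4] LxW [57.7 50.7] long dir 16.2 z med 109.6
bottle side 1045 c [687.3 329.3] LxW [59.8 46.5] long dir 68.4 z med 103.2
module scene 663 c [612.5 497.6] LxW [103.2  69.3] long dir -5.4 z med 34.5
module side 554 c [611.2 490.7] LxW [105.1  44.4] long dir -3.2 z med 33.8
```

```bash
python3 -m crank '[[0,0,0.04,0.05,0.2,0,1],[0,0,0.08,0.1,0.4,0,1],[0,0,0.12,0.15,0.6,0,1],[0,0,0.16,0.2,0.8,0,1],[0,0,0.16,0.2,1,0,1],[0,0,0.16,0.2,1,0,1],[0,0,0.16,0.2,1,0,1],[0,0,0.16,0.2,1,0,1],[0,0,0.16,0.2,1,0,1],[0,0,0.16,0.2,1,0,1]]' >/dev/null
python3 -m crank '[[0,0,0.04,0.05,0.2,0,1],[0,0,0.08,0.1,0.4,0,1],[0,0,0.12,0.15,0.6,0,1],[0,0,0.163,0.2,0.8,0,1],[0,0,0.163,0.2,1,0,1],[0,0,0.163,0.2,1,0,1],[0,0,0.163,0.2,1,0,1],[0,0,0.163,0.2,1,0,1],[0,0,0.163,0.2,1,0,1],[0,0,0.163,0.2,1,0,1]]' >/dev/null
python3 -m crank '[[0,0,0,0.1,0.2,0,1],[0,0,0,0.1,0.4,0,1],[0,0,0,0.1,0.6,0,1],[0,0,0,0.1,0.8,0,1],[0,0,0,0.1,1,0,1],[0,0,0,0.1,1,0,1],[0,0,0,0.1,1,0,1],[0,0,0,0.1,1,0,1],[0,0,0,0.1,1,0,1],[0,0,0,0.1,1,0,1]]'  >/dev/null
python3 -m crank '[[0,0,0,0,0.2,0,1],[0,0,0,0,0.4,0,1],[0,0,0,0,0.6,0,1],[0,0,0,0,0.8,0,1],[0,0,0,0,0.8,0,1],[0,0,0,0,0.8,0,1],[0,0,0,0,0.8,0,1],[0,0,0,0,0.8,0,1],[0,0,0,0,0.8,0,1],[0,0,0,0,0.8,0,1]]' 
python3 - <<'E'
from bd import *
c,P=bd(45,75)
rect(c,P,(0,0,800,300),lambda h,s,v:(h<22)&(s>70),(8,25),'cork'); rect(c,P,(0,0,800,300),any_,(23,33),'traywall')
E
```

```text
time: 38.65
ee_pos: [543.0, 126.5, 203.1]
ee_rot: [3.141, 0.0, 0.241]
wrist_force: [-0.1, -0.8, 0.2]
opening: 1.001
finger_force: 0.0
tcp [543.  126.5 203.1] yaw 13.81 board rect [592.8 175.2] [99.2 61.3] 13.7 z 57.8 along 10.4 109.6 across 4.7 66.0
slope [-2.0000e-04 -3.0000e-04  5.7957e+01]
cork 3700 c [461.4 389.5] LxW [90.1 42.4] long dir -0.3 z med 15.5
traywall 2833 c [ 610.8 -149.1] LxW [115.9  47.6] long dir 26.9 z med 28.5
```

```bash
python3 -m crank '[[0,0,0,0.15,0.15,0,1],[0,0,0,0.35,0.35,0,1],[0,0,0,0.498,0.487,0,1],[0,0,0,0.498,0.487,-0.2,1],[0,0,0,0.498,0.487,-0.4,1],[0,0,0,0.498,0.487,-0.6,1],[0,0,0,0.498,0.487,-0.8,1],[0,0,0,0.498,0.487,-0.9,1],[0,0,0,0.498,0.487,-0.95,1],[0,0,0,0.498,0.487,-0.95,1]]' 
python3 -m crank '[[0,0,0,0,0,-0.1,1],[0,0,0,0,0,-0.2,1],[0,0,0,0,0,-0.3,1],[0,0,0,0,0,-0.4,1],[0,0,0,0,0,-0.45,1],[0,0,0,0,0,-0.45,1],[0,0,0,0,0,-0.45,0.9],[0,0,0,0,0,-0.45,0.8],[0,0,0,0,0,-0.45,0.75],[0,0,0,0,0,-0.45,0.72]]'
python3 -m crank '[[0,0,0,0,0,0,0.66],[0,0,0,0,0,0,0.6],[0,0,0,0,0,0,0.5],[0,0,0,0,0,0,0.4],[0,0,0,0,0,0,0.4],[0,0,0,0,0,0,0.4],[0,0,0,0,0,0,0.4],[0,0,0,0,0,0.03,0.4],[0,0,0,0,0,0.08,0.4],[0,0,0,0,0,0.15,0.4]]'
python3 -c "
from m2 import *
c=camera('side');P=pts(c);save(c,'pics/s10.png',(220,180,380,290),5);rect(c,P,(300,200,420,345),grn,(45,100),'board')"
```

```text
time: 39.53
ee_pos: [592.3, 175.7, 107.3]
ee_rot: [3.142, 0.002, 0.242]
wrist_force: [0.6, -1.2, 0.5]
opening: 1.0
finger_force: 0.0
time: 40.37
ee_pos: [593.1, 176.1, 63.6]
ee_rot: [-3.142, -0.001, 0.242]
wrist_force: [-0.7, -0.2, -0.2]
opening: 0.737
finger_force: 0.0
time: 41.2
ee_pos: [592.0, 175.9, 77.8]
ee_rot: [-3.142, 0.002, 0.242]
wrist_force: [-0.1, 0.2, -1.6]
opening: 0.667
finger_force: 30.0
board 187 c [568.4 170.3] LxW [61.8 58.2] long dir -78.6 z med 70.7
```

View pics/s10.png

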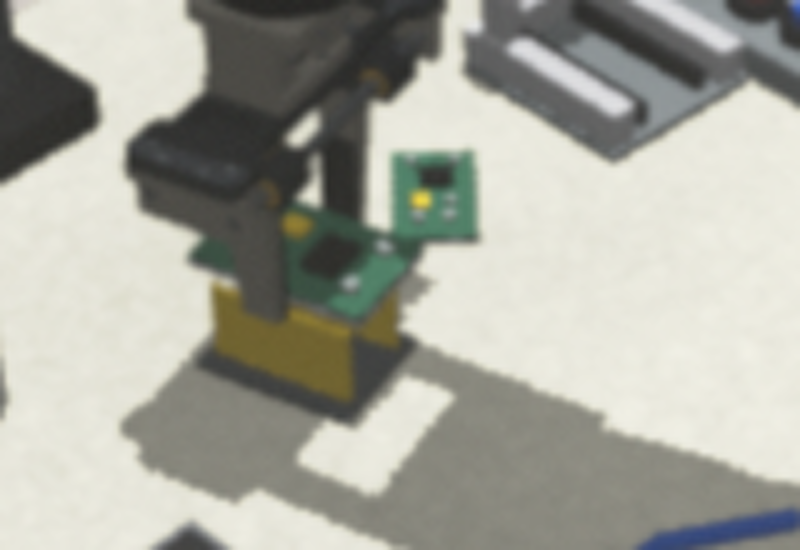

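The board is held level by its long edges, clear of the rails (310,265). Carrying it to the tray.

```bash
python3 -m crank '[[0,0,0,0,0,0.1,0.4],[0,0,0,0,0,0.25,0.4],[0,0,0,-0.05,0.05,0.4,0.4],[0,0,0,-0.12,0.15,0.4,0.4],[0,0,0,-0.2,0.28,0.4,0.4],[0,0,-0.03,-0.28,0.42,0.4,0.4],[0,0,-0.06,-0.36,0.56,0.4,0.4],[0,0,-0.09,-0.44,0.7,0.4,0.4],[0,0,-0.12,-0.52,0.84,0.4,0.4],[0,0,-0.156,-0.6,0.98,0.4,0.4]]' 
python3 -m crank '[[0,0,0,-0.08,0.14,0,0.4],[0,0,0,-0.16,0.28,0,0.4],[0,0,0,-0.24,0.42,0,0.4],[0,0,0,-0.32,0.56,0,0.4],[0,0,0,-0.4,0.7,0,0.4],[0,0,0,-0.48,0.82,0,0.4],[0,0,0,-0.56,0.92,0,0.4],[0,0,0,-0.64,0.98,0,0.4],[0,0,0,-0.7,1,0,0.4],[0,0,0,-0.7,1,0,0.4]]'
python3 -m crank '[[0,0,0,0,0.08,0,0.4],[0,0,0,0,0.15,0,0.4],[0,0,0,0,0.15,-0.08,0.4],[0,0,0,0,0.15,-0.18,0.4],[0,0,0,0,0.15,-0.3,0.4],[0,0,0,0,0.15,-0.4,0.4],[0,0,0,0,0.15,-0.5,0.4],[0,0,0,0,0.15,-0.55,0.4],[0,0,0,0,0.15,-0.6,0.4],[0,0,0,0,0.15,-0.6,0.4]]'
python3 - <<'E'
from m2 import *
print(get_state()['ee_pos'],get_state()['ee_rot'])
for n,r in (('side',(240,330,385,465)),('scene',(440,110,560,215)),):
    c=camera(n);P=pts(c);print(n);rect(c,P,r,grn,(25,80),'board');rect(c,P,r,any_,(22,36),'wall',False)
c=camera('wrist');P=pts(c);rect(c,P,(0,0,800,300),grn,(25,80),'board w');rect(c,P,(0,0,800,350),gry,(23,33),'wall w',False)
E
```

```text
time: 42.08
ee_pos: [530.7, 275.6, 117.3]
ee_rot: [3.141, 0.001, -0.005]
wrist_force: [-0.2, -0.3, -1.7]
opening: 0.669
finger_force: 30.0
time: 42.92
ee_pos: [461.1, 374.2, 117.8]
ee_rot: [3.141, 0.001, -0.002]
wrist_force: [-0.2, -0.2, -1.0]
opening: 0.668
finger_force: 30.0
time: 43.75
ee_pos: [462.3, 388.5, 56.8]
ee_rot: [3.14, 0.001, -0.003]
wrist_force: [-0.2, 0.2, -1.5]
opening: 0.673
finger_force: 30.0
[462.25332299 388.4812747   56.79615954] [ 3.14044889e+00  1.36121645e-03 -3.16810990e-03]
side
board 501 c [453.  388.1] LxW [89.  62.6] long dir 1.9 z med 49.7
wall 499 c [473.5 391. ] LxW [173. 164.] long dir -0.9 z med 25.5
scene
board few
wall 329 c [483.3 455.4] LxW [311.9 183.3] long dir 82.7 z med 26.4
board w 10380 c [492.4 389. ] LxW [67.8 39.8] long dir 89.6 z med 52.3
wall w 9171 c [510.5 422.4] LxW [224.7 143.9] long dir 89.8 z med 27.8
```

```bash
python3 -m crank '[[0,0,0,-0.01,0.01,-0.04,0.4],[0,0,0,-0.01,0.01,-0.09,0.4],[0,0,0,-0.01,0.01,-0.14,0.4],[0,0,0,-0.01,0.01,-0.18,0.4],[0,0,0,-0.01,0.01,-0.21,0.4],[0,0,0,-0.01,0.01,-0.235,0.4],[0,0,0,-0.01,0.01,-0.25,0.4],[0,0,0,-0.01,0.01,-0.26,0.4],[0,0,0,-0.01,0.01,-0.265,0.4],[0,0,0,-0.01,0.01,-0.265,0.4]]' 
python3 -m crank '[[0,0,0,0,0,-0.003,0.4],[0,0,0,0,0,-0.006,0.4],[0,0,0,0,0,-0.009,0.4],[0,0,0,0,0,-0.012,0.4],[0,0,0,0,0,-0.012,0.4],[0,0,0,0,0,-0.012,0.4],[0,0,0,0,0,-0.012,0.4],[0,0,0,0,0,-0.012,0.4],[0,0,0,0,0,-0.012,0.4],[0,0,0,0,0,-0.012,0.4]]'
```

```text
time: 44.73
ee_pos: [461.8, 390.0, 31.6]
ee_rot: [-3.142, -0.0, -0.003]
wrist_force: [-0.4, 0.3, -1.9]
opening: 0.669
finger_force: 30.0
time: 45.57
ee_pos: [461.8, 390.0, 30.4]
ee_rot: [-3.142, -0.0, -0.003]
wrist_force: [-0.5, -0.1, -1.3]
opening: 0.669
finger_force: 30.0
```

```bash
python3 -m crank '[[0,0,0,0,0,-0.002,0.4],[0,0,0,0,0,-0.004,0.4],[0,0,0,0,0,-0.006,0.4],[0,0,0,0,0,-0.008,0.4],[0,0,0,0,0,-0.01,0.4],[0,0,0,0,0,-0.01,0.4],[0,0,0,0,0,-0.01,0.4],[0,0,0,0,0,-0.01,0.4],[0,0,0,0,0,-0.01,0.4],[0,0,0,0,0,-0.01,0.4]]'
python3 -m crank '[[0,0,0,0,0,-0.002,0.4],[0,0,0,0,0,-0.004,0.4],[0,0,0,0,0,-0.006,0.4],[0,0,0,0,0,-0.008,0.4],[0,0,0,0,0,-0.008,0.4],[0,0,0,0,0,-0.008,0.4],[0,0,0,0,0,-0.008,0.4],[0,0,0,0,0,-0.008,0.4],[0,0,0,0,0,-0.008,0.4],[0,0,0,0,0,-0.008,0.4]]'
python3 -c "
from m2 import *
c=camera('wrist');P=pts(c);rect(c,P,(0,0,800,300),grn,(15,60),'board w');rect(c,P,(0,0,800,350),lambda h,s,v:(h<22)&(s>70),(8,25),'cork')"
```

```text
time: 46.4
ee_pos: [461.7, 390.0, 29.5]
ee_rot: [-3.142, -0.0, -0.003]
wrist_force: [-0.6, -1.1, 2.8]
opening: 0.665
finger_force: 30.0
time: 47.23
ee_pos: [461.8, 390.0, 29.5]
ee_rot: [-3.142, -0.0, -0.003]
wrist_force: [-3.5, -3.4, 12.2]
opening: 0.669
finger_force: 30.0
board w 10378 c [491.3 389.5] LxW [63.7 39.3] long dir 89.9 z med 23.7
cork few
```

Contact on the pad is confirmed: force is rising and the board top stands at 24 mm. Releasing and rising.

```bash
python3 -m crank '[[0,0,0,0,0,0.008,0.7],[0,0,0,0,0,0.01,0.75],[0,0,0,0,0,0.01,0.85],[0,0,0,0,0,0.01,0.92],[0,0,0,0,0,0.01,0.92],[0,0,0,0,0,0.01,0.92],[0,0,0,0,0,0.05,0.92],[0,0,0,0,0,0.15,0.92],[0,0,0,0,0,0.3,0.92],[0,0,0,0,0,0.45,0.92]]'
python3 -m crank '[[0,0,0,0,0,0.2,0.92],[0,0,0,-0.1,-0.1,0.5,0.92],[0,0,0,-0.3,-0.3,0.8,0.92],[0,0,0,-0.5,-0.6,1,0.92],[0,0,0,-0.5,-0.8,1,0.92],[0,0,0,-0.5,-0.8,1,0.92],[0,0,0,-0.5,-0.8,1,0.92],[0,0,0,-0.5,-0.8,1,0.92],[0,0,0,-0.5,-0.8,1,0.92],[0,0,0,-0.5,-0.8,1,0.92]]'
python3 - <<'E'
from m2 import *
c=camera('wrist');P=pts(c);rect(c,P,(0,0,800,350),grn,(15,60),'board w');rect(c,P,(0,0,800,350),gry,(24,32),'wall w');
c=camera('side');P=pts(c);rect(c,P,(240,330,385,465),grn,(15,60),'board')
c=camera('scene');P=pts(c);rect(c,P,(185,300,290,455),org,(40,75),'handle');rect(c,P,(185,300,290,455),lambda h,s,v:s<80,(2,9),'blade')
E
```

```text
time: 48.12
ee_pos: [461.6, 389.9, 74.5]
ee_rot: [3.141, 0.0, -0.003]
wrist_force: [-0.3, 0.8, -0.3]
opening: 0.919
finger_force: 0.0
time: 48.95
ee_pos: [411.9, 310.7, 173.1]
ee_rot: [3.141, 0.001, -0.003]
wrist_force: [0.1, 0.2, -0.9]
opening: 0.919
finger_force: 0.0
board w 7583 c [460.9 390.4] LxW [99.9 62.5] long dir -0.0 z med 23.7
wall w 4137 c [460.7 391.1] LxW [159.1 140.7] long dir 89.0 z med 27.6
board 707 c [460.7 390.6] LxW [99.9 62.5] long dir -0.4 z med 22.2
handle 225 c [ 469.5 -350.9] LxW [87. 17.] long dir -15.1 z med 59.2
blade 494 c [ 583.9 -382.7] LxW [117.4  30.4] long dir -15.1 z med 5.2
```

Board centred and square on the pad, lifter flat on the mat.

```bash
python3 -c "
from rig import job_done
print(job_done())"
```

```text
the job is handed in; nothing more can be done
None
```

The job is handed in after about 49 s of the 72 s; the hand-in gave no verdict. Blue then white were pressed home and red was never touched. By the last camera check the board lies centred, level and square on the cork pad, and the lifter lies flat on the mat. I did not re-measure the bystanders, but felt no stray contact.

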